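# Find the full tin by its weight and nest it in the caddy

## Robot

A 6-joint arm with a two-finger parallel gripper is mounted at the origin on the work surface. World frame = base frame: x ahead of the robot, y to its left, z up, the work surface at z = 0. Lengths are in m, angles in rad, forces in N, time in s.
With the tool pointing down it reaches from about 0.35 to 0.8 m from the base axis. Payload 7.3 kg.
Tool frame: the origin (TCP) lies between the finger pads; the fingertips stand 25 mm ahead of it and the grasp point (between the pads) lies 6 mm ahead of it (r.tip_extent is the distance from the TCP to the fingertips, in m); z points along the fingers, y is the line along which they close (so a half turn about z gives the same grasp; the last joint's range is limited). The gripper opens to 85 mm and grips with 20 to 120 N. Pads are 22 mm wide; open, the fingers measure 114 mm over their backs; the gripper's body (76 mm by 85 mm) begins 54 mm behind the grasp point. The pads swing forward as they close: fully open they stand 13 mm farther back than shut.
Start: joints at [-1.41, 0.342, 1.524, -0, 1.275, -0.146], TCP at [0.159, -0.5, 0.256] pointing down, gripper open.
Joint ranges: [-2.53, 2.53], [-0.77, 2.02], [0.04, 2.7], [-1, 4.14], [0.28, 2.66], [-3.11, 3.11]. Speed limits (rad/s): [2.57, 2.57, 3.14, 3.14, 3.14, 3.14].

## Interface

Orientations are given as a unit quaternion [x, y, z, w].
In Python, from workcell import r, command_gripper, optics gives the robot as it stands. The module is installed in compiled form; this text tells all that it offers. Calls block until the motion is done:
- r.reach(position, orientation): joint-space move of the TCP to a pose.
- r.move_straight(position, orientation=None, speed=0.15, max_force=None): straight line of the TCP; orientation=None keeps the orientation; speed is the mean speed in m/s. With max_force (N) it stops when the force on the tool has changed by that much, and returns True; else False.
- r.movej(angles): joint-space move.
- command_gripper(opening, force=None): finger opening in m; force is the grip in N (None keeps the last); returns when the fingers have stopped.
- r.hold(seconds).
- r.solve_ik(position, orientation): joint angles nearest the present ones, or None.
- r.read_state(): the state.
- optics.get_image(name): name is "scene" or "top"; returns (picture, depth): 480x640x3 uint8, red, green, blue; 480x640 float32, m along the optical axis (not along the pixel's ray), 0 where there is no reading.
- optics.camera_model(name): a dict with "K" (3x3 intrinsics, pixels), "R" (3x3) and "t" (3): a world point X has camera coordinates R X + t. Camera axes: x right, y down, z forward; pixel columns grow to the right and rows downward; lengths in m; the calibration is good to about 2 mm. A picture is of the moment at which its call begins. camera_model takes no time and is no camera call.
A pose or a line that the arm cannot do raises r.PlanningError and nothing moves.
- r.finish_job(): hands the job in; it is judged then, once.
The state is a dict: "time_s": time; "joint_positions": joint angles; "dq": joint speeds; "tau": joint torques, N m; "eef_pos": TCP position; "eef_rot": TCP orientation; "contact_force": force on the tool from outside, world axes, zero at the start; "torque": the same for the moment, N m; "grip_width": finger opening in m; "grip_force": force on a finger pad.
Only numpy, scipy, OpenCV 4.12 (cv2) and the standard library are available. Lean on these libraries where they do the work, as an engineer would, in place of code of your own. Each camera call takes 0.05 s, during which the arm holds its last target. There are 200 camera calls.

## Task

One of the three identical steel tins on top of the crate is full and the other two are empty: feel by lifting which one is heavy, and seat it upright and fully home in the tapered wooden caddy on the table, lowering it gently rather than dropping it. In the crate the tins can only be gripped by their ends and in the caddy only by their long sides, so stand the full tin on the table on the way, let go and take it again. Leave the two empty tins standing on the crate top, tip no tin over, and do not disturb the mug, the controller or the console.

Things in the scene. Friction and masses are not known exactly. Their poses are not given: they have to be found in the camera images.
- tin_a: one of 3 look-alike closed steel tins, flat lid, 80 mm tall, upright in a slot of the crate. From 50 to 80 mm up it is straight, 60 (own x) x 40 mm (own y); below, all sides taper to a 50 x 30 mm underside. Origin: centre of underside, z up. Empty about 0.1 kg, full 0.33 to 0.52 kg (low centre of mass); which is full varies and cannot be seen. Starts in the lowest-y slot.
- tin_b: one of 3 look-alike closed steel tins, flat lid, 80 mm tall, upright in a slot of the crate. From 50 to 80 mm up it is straight, 60 (own x) x 40 mm (own y); below, all sides taper to a 50 x 30 mm underside. Origin: centre of underside, z up. Empty about 0.1 kg, full 0.33 to 0.52 kg (low centre of mass); which is full varies and cannot be seen. Starts in the middle slot.
- tin_c: one of 3 look-alike closed steel tins, flat lid, 80 mm tall, upright in a slot of the crate. From 50 to 80 mm up it is straight, 60 (own x) x 40 mm (own y); below, all sides taper to a 50 x 30 mm underside. Origin: centre of underside, z up. Empty about 0.1 kg, full 0.33 to 0.52 kg (low centre of mass); which is full varies and cannot be seen. Starts in the highest-y slot.
- crate: fixed rubberwood crate on its side, 200 (own x) x 340 (own y) x 100 mm high, open to its -x front, where a clear acrylic flap with a knob hangs freely (not needed). Origin: centre of its underside. The flat top, at z = 100 mm, carries three slots for tins.
- crate_slots (a point): centre of the middle slot's floor, at x 0, y -70, z 100 mm in the crate's frame, axes as the crate's. Slots lie at y -54, 0, +54 mm from here, parted by 4 upright dividers (50 mm long in x, 6 thick, 76 high). Each slot is 48 mm wide, open at both x ends: a tin has 4 mm to each divider, no room for a finger, and its ends stick out 5 mm beyond them.
- caddy: fixed rubberwood caddy on the table, base 120 (own x) x 100 mm (own y), 10 mm thick. Origin: centre of its underside. Two end boards 70 mm wide stand at x = +-34 to +-44 mm, up to z = 105 mm, 15 mm above the top of a seated tin, so fingers reach a tin there only across the caddy's y.
- caddy_nest (a point): centre of the caddy's nest floor, at x 0, y 0, z 10 mm in its frame. The nest's 4 sloped walls (6 mm thick) rise 40 mm above this and match the tin's taper with about 1.6 mm play a side; the tin's 60 mm direction lies along the caddy's x, either way round. It centres the tin going down; fully home, the tin's underside rests here.
- mug: bystander: white ceramic mug, 80 mm across, 95 mm tall, on the table; origin centre of underside, handle at own +y
- controller: bystander: orange game controller about 90 x 145 x 37 mm lying on the crate top beside the dividers, at the crate's +y end; origin under its middle
- console: bystander: black handheld console 85 x 200 x 15 mm lying inside the crate behind the flap; origin under its middle
There are look-alikes about, which are no part of the job. What is shaped like the tin_a but blue or turquoise is not meant.

How it is judged:
By the outcome, as a careful person would: the job done as asked, in the order asked, and still so for the second after the job is handed in, with the robot touching nothing.
It also fails if it takes over 72 s, if anything falls off the work surface, if the arm or the gripper's body presses on something with over 40 N, if the wrist force passes 120 N, or if a joint passes its speed limit or range.

## Working session

There is one attempt and no reset: what is moved stays moved. The work goes in short steps, each a Python script; the robot and the scene stay as the last script left them, time stands still between calls to the robot, and variables do not carry over. Pictures are saved under pics/ and viewed, at most 10 in all, crops included, and the job is handed in when it is done.

```bash
mkdir -p pics; python3 - <<'E'
from workcell import r,optics
import cv2,numpy as np
for n in("scene","top"):
    im,d=optics.get_image(n); cv2.imwrite(f"pics/{n}0.png",im[:,:,::-1]); np.save(f"{n}0.npy",d)
    m=optics.camera_model(n); print(n,m['K'],-m['R'].T@m['t'],m['R'])
s=r.read_state();print(s['time_s'],s['eef_rot'],s['contact_force'],r.tip_extent)
E
```

```text
scene [[480.54374218   0.         322.77893271]
 [  0.         480.54374218 229.17241295]
 [  0.           0.           1.        ]] [0.85270114 0.49536948 0.89891924] [[-0.91515625  0.40291583  0.01216071]
 [ 0.33222324  0.77098838 -0.54332737]
 [-0.22829096 -0.49318937 -0.83943283]]
top [[512.89487832   0.         322.18080867]
 [  0.         512.89487832 233.76165364]
 [  0.           0.           1.        ]] [0.53806708 0.02986065 1.19672892] [[-0.02525723 -0.99959923  0.01278504]
 [-0.99824299  0.02453312 -0.05393578]
 [ 0.0536005  -0.01412484 -0.99846256]]
0.1 [ 9.88259198e-01  1.52785116e-01 -2.09450701e-06 -6.82030370e-04] [-0.21413363 -0.30286029 -0.1747781 ] 0.025
```

View pics/scene0.png

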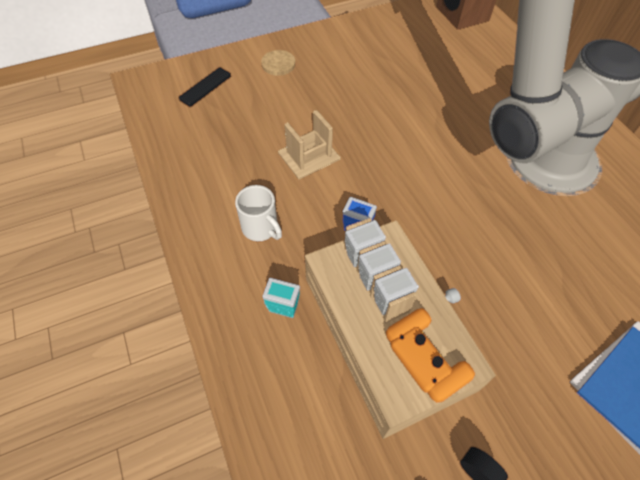

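View pics/top0.png

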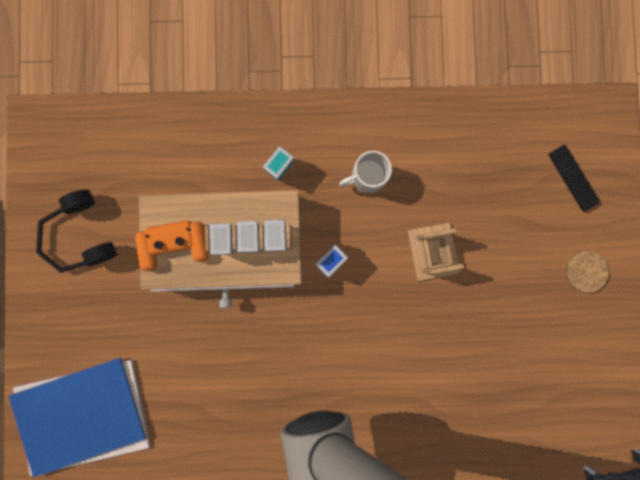

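The top view shows steel tins at (220,238), (247,236) and (274,235). The look-alikes are the blue tin (332,261) and the turquoise tin (279,163), and the caddy is at (437,250). By the description I want the three silver lids between the dividers.

```bash
cat > h.py <<'E'
import cv2,numpy as np
from workcell import r,command_gripper,optics
def world(n,d):
    m=optics.camera_model(n);K,R,t=m['K'],m['R'],m['t']
    v,u=np.mgrid[:480,:640]
    c=np.stack([(u-K[0,2])/K[0,0]*d,(v-K[1,2])/K[1,1]*d,d],-1)
    return (c-t)@R
def ray(n,uv,z):
    m=optics.camera_model(n);K,R,t=m['K'],m['R'],m['t'];o=-R.T@t
    w=R.T@np.linalg.inv(K)@np.array([uv[0],uv[1],1.]);return o+w*(z-o[2])/w[2]
def blobs(n,mask,z,amin=40):
    k,l,s,c=cv2.connectedComponentsWithStats(mask.astype(np.uint8))
    for i in range(1,k):
        if s[i,4]<amin: continue
        v,u=np.nonzero(l==i)
        P=np.array([ray(n,p,z)[:2] for p in zip(u,v)],np.float32)
        (cx,cy),(w,h),a=cv2.minAreaRect(P)
        print(n,s[i,4],'px',c[i].round(1),'xy',np.round([cx,cy],4),'mean',P.mean(0).round(4),'wh',np.round([w,h],4),'ang',round(a,2))
E
python3 - <<'E'
from h import *
for n in("top","scene"):
    im=cv2.imread(f"pics/{n}0.png");d=np.load(f"{n}0.npy");W=world(n,d);z=W[...,2];hs=cv2.cvtColor(im,cv2.COLOR_BGR2HSV)
    roi=(W[...,0]>.25)&(W[...,0]<.75)&(abs(W[...,1])<.5)&(d>0)
    print('lids');blobs(n,roi&(abs(z-.18)<.008)&(hs[...,1]<45)&(hs[...,2]>120),.18)
    print('crate');blobs(n,roi&(abs(z-.10)<.006)&(W[...,1]>-.05),.10,400)
    print('boards');blobs(n,roi&(abs(z-.105)<.008)&(W[...,1]<-.15),.105,20)
    print('base');blobs(n,roi&(abs(z-.01)<.004)&(W[...,1]<-.1)&(W[...,1]>-.4)&(hs[...,1]<125),.01,60)
    print('tins80');blobs(n,roi&(abs(z-.08)<.006)&(W[...,1]>-.15),.08)
im=cv2.imread("pics/top0.png")
a=cv2.resize(im[180:320,130:350],(700,445),interpolation=2);b=cv2.resize(im[210:295,395:475],(420,446),interpolation=2)
cv2.imwrite("pics/crop1.png",cv2.resize(np.hstack([a,b[:445]]),(800,318)))
E
```

```text
lids
top 610 px [247.3 236.1] xy [0.5919 0.1645] mean [0.5917 0.1639] wh [0.0396 0.0596] ang 88.94
top 612 px [274.6 235.1] xy [0.5927 0.1097] mean [0.5923 0.1098] wh [0.0599 0.0404] ang 1.01
top 608 px [220.  238.5] xy [0.5883 0.2179] mean [0.5882 0.2178] wh [0.0395 0.0578] ang 89.11
crateTraceback (most recent call last):
  File "<stdin>", line 6, in <module>
  File "h.py", line 16, in blobs
    P=np.array([ray(n,p,z)[:2] for p in zip(u,v)],np.float32)
                ~~~^^^^^^^
  File "h.py", line 9, in ray
    m=optics.camera_model(n);K,R,t=m['K'],m['R'],m['t'];o=-R.T@t
ValueError: time passes only in moves, steps and waits
```

```bash
python3 - <<'E'
s=open('h.py').read()
s=s.replace("def world","C={n:optics.camera_model(n) for n in('top','scene')}\ndef world",1).replace("m=optics.camera_model(n);","m=C[n];")
open('h.py','w').write(s)
E
python3 - <<'E'
from h import *
for n in("top","scene"):
    im=cv2.imread(f"pics/{n}0.png");d=np.load(f"{n}0.npy");W=world(n,d);z=W[...,2];hs=cv2.cvtColor(im,cv2.COLOR_BGR2HSV)
    roi=(W[...,0]>.25)&(W[...,0]<.75)&(abs(W[...,1])<.5)&(d>0)
    print('lids');blobs(n,roi&(abs(z-.18)<.008)&(hs[...,1]<45)&(hs[...,2]>120),.18)
    print('crate');blobs(n,roi&(abs(z-.10)<.006)&(W[...,1]>-.05),.10,400)
    print('boards');blobs(n,roi&(abs(z-.105)<.008)&(W[...,1]<-.15),.105,20)
    print('base');blobs(n,roi&(abs(z-.01)<.004)&(W[...,1]<-.1)&(W[...,1]>-.4)&(hs[...,1]<125),.01,60)
    print('tins80');blobs(n,roi&(abs(z-.08)<.006)&(W[...,1]>-.15),.08)
im=cv2.imread("pics/top0.png")
a=cv2.resize(im[180:320,130:350],(700,445),interpolation=2);b=cv2.resize(im[210:295,395:475],(420,446),interpolation=2)
cv2.imwrite("pics/crop1.png",cv2.resize(np.hstack([a,b[:445]]),(800,318)))
E
```

```text
lids
top 610 px [247.3 236.1] xy [0.5919 0.1645] mean [0.5917 0.1639] wh [0.0396 0.0596] ang 88.94
top 612 px [274.6 235.1] xy [0.5927 0.1097] mean [0.5923 0.1098] wh [0.0599 0.0404] ang 1.01
top 608 px [220.  238.5] xy [0.5883 0.2179] mean [0.5882 0.2178] wh [0.0395 0.0578] ang 89.11
crate
top 10059 px [223.  239.3] xy [0.5915 0.2338] mean [0.5905 0.2262] wh [0.1999 0.34  ] ang 0.49
boards
top 152 px [440.2 232.4] xy [ 0.5934 -0.2382] mean [ 0.5934 -0.2379] wh [0.0099 0.07  ] ang 9.04
top 156 px [447.  268.2] xy [ 0.5167 -0.2497] mean [ 0.5166 -0.2496] wh [0.01   0.0706] ang 9.08
base
top 817 px [425.5 251.4] xy [ 0.5551 -0.244 ] mean [ 0.555  -0.2254] wh [0.1197 0.101 ] ang 8.88
top 152 px [452.1 247.8] xy [ 0.5607 -0.2878] mean [ 0.5618 -0.2876] wh [0.0705 0.0137] ang 10.39
top 271 px [435.1 250.9] xy [ 0.5557 -0.2487] mean [ 0.5554 -0.2478] wh [0.054  0.0307] ang 9.28
tins80
top 162 px [275.  169.8] xy [0.7476 0.1146] mean [0.7409 0.1139] wh [0.0397 0.0336] ang 50.62
top 87 px [355.  180.4] xy [ 0.7142 -0.0735] mean [ 0.7136 -0.061 ] wh [0.0762 0.0249] ang 76.82
top 525 px [331.6
[... 760 characters left out ...]

scene 125 px [293.2 133.5] xy [ 0.5947 -0.2337] mean [ 0.5946 -0.233 ] wh [0.0128 0.0726] ang 7.61
base
scene 616 px [308.3 162.1] xy [ 0.5554 -0.2402] mean [ 0.5652 -0.2179] wh [0.1208 0.1019] ang 8.64
tins80
scene 92 px [256.8 192.7] xy [ 0.7198 -0.1223] mean [ 0.7217 -0.1261] wh [0.0227 0.0607] ang 56.42
scene 463 px [359.  208.9] xy [ 0.5403 -0.0014] mean [ 0.5401 -0.0022] wh [0.0427 0.0603] ang 43.91
scene 122 px [267.7 218.3] xy [ 0.7273 -0.0595] mean [ 0.7233 -0.0551] wh [0.0508 0.0435] ang 77.04
scene 293 px [349.1 350.5] xy [0.6902 0.2365] mean [0.6896 0.2578] wh [0.0161 0.3406] ang 2.84
scene 208 px [290.8 291.3] xy [0.7371 0.1184] mean [0.7407 0.1172] wh [0.0512 0.0255] ang 89.63
```

View pics/crop1.png

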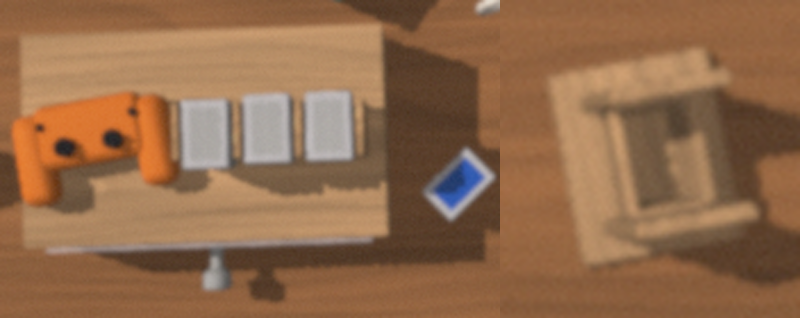

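The crop confirms the choice: three silver lids sit between the dividers, and the blue tin is separate and lower. Sizes and heights match in both views. Next I weigh tin_a.

```bash
cat >> h.py <<'E'
from scipy.spatial.transform import Rotation as Ro
def q(deg):
    a=np.radians(deg);c,s=np.cos(a),np.sin(a)
    return Ro.from_matrix(np.array([[-s,c,0],[c,s,0],[0,0,-1]])).as_quat()
# columns: x=(-s,c,0), y=(c,s,0), z=(0,0,-1)
T=dict(a=(.5934,.1112),b=(.5926,.1657),c=(.5893,.2193))
def weigh(k):
    x,y=T[k]
    r.reach([x,y,.235],q(.5)); r.hold(.2); f0=r.read_state()['contact_force'][2]
    hit=r.move_straight([x,y,.165],speed=.12,max_force=12)
    command_gripper(.045,50); w=r.read_state()
    r.move_straight([x,y,.180],speed=.06); r.hold(.4)
    F=np.mean([(r.hold(.05),r.read_state()['contact_force'][2])[1] for _ in range(4)])
    s=r.read_state();print(k,'hit',hit,'width',w['grip_width'],s['grip_width'],'grip',s['grip_force'],'dF',F-f0,'t',s['time_s'],s['joint_positions'].__repr__())
    return F-f0
def putback(k):
    x,y=T[k]
    r.move_straight([x,y,.164],speed=.03,max_force=4); command_gripper(.085); r.move_straight([x,y,.235],speed=.12)
E
python3 - <<'E'
from h import *
for xy,a in((T['a'],.5),(T['c'],.5),((.4,-.12),8.9),((.4,-.12),-81.1),((.555,-.242),-81.1)):
    print(r.solve_ik([*xy,.2],q(a)))
weigh('a')
E
```

```text
[ 5.83591936e-02  5.31723567e-01  1.37989497e+00 -4.44089210e-16
  1.22997412e+00  4.96325473e-02]
[ 2.34452088e-01  5.77011428e-01  1.29964509e+00 -4.44089210e-16
  1.26493614e+00  2.25725441e-01]
[-4.75437789e-01  2.08440089e-01  1.88455824e+00 -4.44089210e-16
  1.04859432e+00 -6.30772092e-01]
[-4.75437789e-01  2.08440089e-01  1.88455824e+00 -4.44089210e-16
  1.04859432e+00  9.40024235e-01]
[-5.37702103e-01  5.34828233e-01  1.37445714e+00 -4.44089210e-16
  1.23230728e+00  8.77759920e-01]
a hit False width 0.05947451261390986 0.05943108060314527 grip 55.08990326370622 dF -3.9275981561118067 t 5.0417 array([5.83662999e-02, 5.50233343e-01, 1.40637721e+00, 1.65706220e-05,
       1.18508068e+00, 4.95999165e-02])
```

3.9 N is 0.40 kg, so tin_a looks full. I'll lift it clear of the crate, check the weight again in free air, and carry it on.

```bash
python3 - <<'E'
from h import *
x,y=T['a']
r.move_straight([x,y,.285],speed=.12); r.hold(.4)
s=r.read_state();print(s['contact_force'],s['grip_width'],s['time_s'])
if s['contact_force'][2]<-3:
    r.reach([.40,-.12,.24],q(8.9))
    r.move_straight([.40,-.12,.080],speed=.1)
    print(r.move_straight([.40,-.12,.062],speed=.02,max_force=2.5)); s=r.read_state();print(s['eef_pos'],s['contact_force'],s['time_s'])
    command_gripper(.085); print(r.move_straight([.40,-.12,.18],speed=.12))
    r.movej([-1.2,.1,1.7,0,1.3,0]) if 0 else None
    r.reach([.40,-.12,.22],q(-81.1))
    for n in("top","scene"):
        im,d=optics.get_image(n);W=world(n,d);hs=cv2.cvtColor(im,cv2.COLOR_RGB2HSV)
        cv2.imwrite(f"pics/{n}1.png",im[:,:,::-1])
        blobs(n,(abs(W[...,2]-.08)<.008)&(hs[...,1]<60)&(W[...,1]<-.05)&(abs(W[...,0]-.4)<.06),.08,20)
    print(r.read_state()['time_s'])
E
```

```text
[-0.15988915  0.0203362  -4.84787768] 0.05938333909443229 6.4667
True
[ 0.39993209 -0.11997011  0.06614419] [-0.97676997 -0.01546618  4.12034248] 10.0583
False
top 332 px [385.1 318.6] xy [ 0.4095 -0.1189] mean [ 0.4109 -0.1175] wh [0.0424 0.0403] ang 7.78
scene 397 px [391.5 151.6] xy [ 0.4025 -0.1158] mean [ 0.4019 -0.1161] wh [0.0631 0.0436] ang 9.28
13.0417
```

View pics/scene1.png

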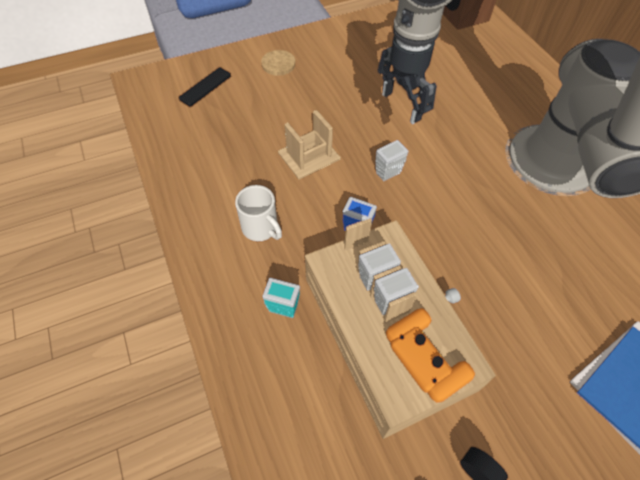

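tin_a stands upright and alone at scene (391,160), it weighed about 0.45 kg in free air, and the other tins are undisturbed. I'll squeeze it across its long sides to centre it, back off, and use its known position to remove the camera bias at the caddy.

```bash
python3 - <<'E'
from h import *
print(r.move_straight([.40,-.12,.070],speed=.12,max_force=10))
command_gripper(.03,30); print(r.read_state()['grip_width']); command_gripper(.085)
r.move_straight([.40,-.12,.18],speed=.15)
r.reach([.22,-.36,.25],q(-81.1))
for n in("top","scene"):
    im,d=optics.get_image(n);W=world(n,d);hs=cv2.cvtColor(im,cv2.COLOR_RGB2HSV);z=W[...,2]
    cv2.imwrite(f"pics/{n}2.png",im[:,:,::-1])
    blobs(n,(abs(z-.08)<.008)&(hs[...,1]<60)&(abs(W[...,1]+.12)<.06)&(abs(W[...,0]-.4)<.06),.08,20)
    print('boards');blobs(n,(abs(z-.105)<.008)&(W[...,1]<-.15)&(abs(W[...,0]-.555)<.1),.105,20)
print(r.read_state()['time_s'])
E
```

```text
False
0.03958178613584119
top 531 px [386.6 323.4] xy [ 0.4005 -0.1205] mean [ 0.4005 -0.1205] wh [0.061  0.0409] ang 9.54
boards
top 155 px [440.1 232.4] xy [ 0.5934 -0.2378] mean [ 0.5934 -0.2377] wh [0.0099 0.0708] ang 9.04
top 160 px [446.9 268.2] xy [ 0.5166 -0.2497] mean [ 0.5166 -0.2495] wh [0.0101 0.0706] ang 8.78
scene 399 px [391.5 151.6] xy [ 0.4025 -0.1157] mean [ 0.4019 -0.1161] wh [0.0631 0.0438] ang 9.28
boards
scene 117 px [322.1 120.5] xy [ 0.5185 -0.2441] mean [ 0.5179 -0.2449] wh [0.014  0.0736] ang 9.74
scene 128 px [293.3 133.7] xy [ 0.5945 -0.233 ] mean [ 0.5946 -0.2325] wh [0.0125 0.074 ] ang 7.85
17.5917
```

```bash
python3 - <<'E'
from h import *
A=q(-81.1); c=(.5544,-.2431)
r.reach([.40,-.12,.18],A)
print(r.move_straight([.40,-.12,.070],speed=.12,max_force=10))
command_gripper(.03,50); r.move_straight([.40,-.12,.25],speed=.12)
r.reach([*c,.25],A); r.hold(.3)
s=r.read_state();print(s['contact_force'],s['grip_width'],s['time_s'])
print(r.move_straight([*c,.130],speed=.1,max_force=8))
r.hold(.2);print(r.move_straight([*c,.078],speed=.025,max_force=5))
s=r.read_state();print(s['eef_pos'],s['contact_force'],s['torque'],s['grip_width'],s['time_s'])
E
```

```text
False
[ 0.25791715  0.50566454 -4.4571992 ] 0.03927253917577478 23.075
False
True
[ 0.55438692 -0.24311662  0.08050236] [-0.97959184 -0.65940084  7.57783089] [0.09093445 0.06862177 0.02067734] 0.03948908558000359 26.4083
```

```bash
python3 - <<'E'
from h import *
c=(.5544,-.2431)
print(r.move_straight([*c,.0797],speed=.01,max_force=8)); s=r.read_state();print(s['eef_pos'],s['contact_force'])
command_gripper(.06); command_gripper(.085); r.move_straight([*c,.24],speed=.12)
r.reach([.22,-.36,.25],q(-81.1)); r.hold(.3)
for n in("top","scene"):
    im,d=optics.get_image(n);W=world(n,d);hs=cv2.cvtColor(im,cv2.COLOR_RGB2HSV);z=W[...,2]
    cv2.imwrite(f"pics/{n}3.png",im[:,:,::-1])
    m=(hs[...,1]<50)&(z>.07)&(z<.13)&(np.hypot(W[...,0]-.5544,W[...,1]+.2431)<.06)
    blobs(n,m,.09,20); mm=cv2.erode(m.astype(np.uint8),np.ones((5,5)))>0
    g=W[mm];print(n,'lid z',np.median(g[:,2]),'tilt',np.linalg.lstsq(np.c_[g[:,:2]-g[:,:2].mean(0),np.ones(len(g))],g[:,2],rcond=None)[0])
    t=(hs[...,1]<45)&(abs(z-.18)<.008)&(W[...,1]>.12)&(W[...,0]>.5);blobs(n,t,.18); 
    b=(abs(z-.105)<.008)&(W[...,1]<-.15)&(abs(W[...,0]-.555)<.1);print('board z',np.median(z[b]))
print(r.read_state()['time_s'])
a=cv2.imread("pics/scene3.png")[80:360,220:500];b=cv2.imread("pics/top3.png")[170:310,390:530]
cv2.imwrite("pics/chk.png",np.hstack([cv2.resize(a,(400,400)),cv2.resize(b,(400,400))]))
E
```

```text
False
[ 0.55457326 -0.24324083  0.08050662] [-3.16768264  0.45071793  6.04330629]
top 558 px [441.  251.2] xy [ 0.5536 -0.2415] mean [ 0.5535 -0.242 ] wh [0.0603 0.0444] ang 9.15
top lid z 0.08957522245655572 tilt [-0.00214679 -0.00548532  0.08951033]
top 620 px [247.5 236.2] xy [0.5917 0.1634] mean [0.5914 0.1635] wh [0.06   0.0407] ang 1.92
top 621 px [220.3 238.4] xy [0.5882 0.2169] mean [0.5883 0.2174] wh [0.0414 0.0579] ang 89.23
board z 0.10417595344177011
scene 442 px [310.4 132.6] xy [ 0.5536 -0.2335] mean [ 0.552  -0.2341] wh [0.067  0.0556] ang 10.2
scene lid z 0.08858442154420815 tilt [ 0.02363476 -0.11346056  0.08807908]
scene 776 px [379.1 259.4] xy [0.5931 0.1668] mean [0.5933 0.1676] wh [0.0617 0.0436] ang 0.17
scene 848 px [395.9 284.5] xy [0.5896 0.2211] mean [0.5896 0.2212] wh [0.0622 0.0445] ang 0.96
board z 0.10321753282565471
30.6583
```

View pics/chk.png

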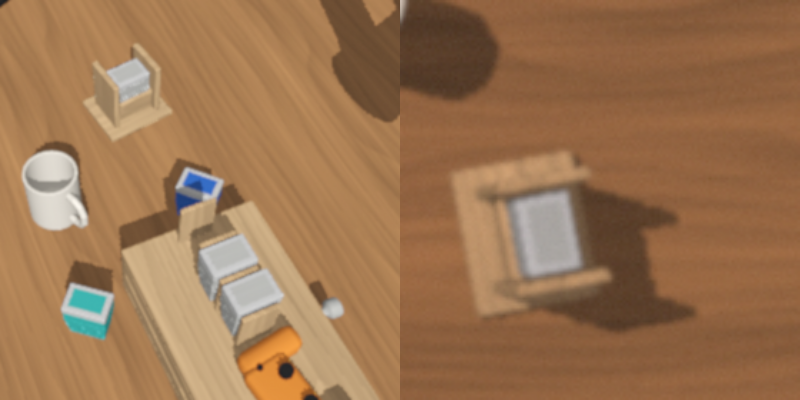

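The tin sits level in the caddy at top (441,251). Its lid is 15 mm below the board tops, which means fully home. The two empty tins and the bystanders are where they were.

```bash
python3 -c "
from workcell import r
print(r.finish_job())"
```

```text
the job is handed in; nothing more can be done
None
```

I handed in the job with the full tin, tin_a (about 0.4 to 0.45 kg by feel), seated upright and fully home in the caddy; tin_b and tin_c still stand on the crate, never lifted because tin_a came first and was clearly heavy, and it took about 31 s.

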